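# Load the finish jars and draw out the sprung retaining rod

## Robot

A 6-joint arm with a two-finger parallel gripper is mounted at the origin on the work surface. World frame = base frame: x ahead of the robot, y to its left, z up, the work surface at z = 0. Lengths are in m, angles in rad, forces in N, time in s.
With the tool pointing down it reaches from about 0.275 to 0.825 m from the base axis. Payload 5.2 kg.
Tool frame: the origin (TCP) lies at the very end of the fingers, on their centre line; the grasp point (between the pads) lies bot.grip_depth behind it (bot.grip_depth is the distance from the TCP to the grasp point, in m); z points along the fingers, y is the line along which they close (so a half turn about z gives the same grasp; the last joint's range is limited). The gripper opens to 93 mm and grips with 3 to 60 N. Pads are 15 mm wide; open, the fingers measure 128 mm over their backs; the gripper's body (75 mm by 188 mm) begins 65 mm behind the grasp point.
Start: joints at [-1.462, 0.259, 1.535, -0, 1.348, -0.203], TCP at [0.169, -0.523, 0.219] pointing down, gripper open.
Joint ranges: [-3.14, 3.14], [-0.91, 2.08], [0.19, 2.58], [-1.22, 4.36], [0.22, 2.71], [-3.12, 3.12]. Speed limits (rad/s): [2.57, 2.57, 3.14, 3.14, 3.14, 3.14].

## Interface

Orientations are given as a rotation vector (axis times angle).
In Python, from rig import bot gives the robot as it stands.
- The arm moves only by the shell command python3 shift.py 'ROWS'. ROWS is rows parted by semicolons, their numbers by spaces, 1 to 8 of them, each of 7 numbers: the finger opening in m, then dx, dy, dz in m, then a rotation vector rx, ry, rz in rad; each row is the pose to reach, as a shift and turn from the pose commanded when the command began, along the tool's axes at that moment; what a row does not reach only later rows make up. A row lasts 1/10 s, in which the tool goes at most 0.05 m and 0.15 rad, less where a joint would pass 70% of its speed; a pose out of reach is approached as far as the arm can. The fingers move at their own pace and stop on an object; the grip force is fixed at half the most. Time passes only in rows, so rows that do not move let the fingers close. It prints the time, the measured TCP pose, the force, the opening and the grip force at its end.
- bot.read_state(): the state, without advancing time (a new reading comes with each control period).
- bot.grab_frame(name): name is "scene" or "top" or "wrist"; returns a dict with "color" (480x640x3 uint8, red, green, blue), "camera_matrix" (3x3 intrinsics, pixels), "k1" (the pictures are not rectified: a ray, as slopes to the right and down, at radius r is drawn at 1 + k1 r^2 times it, then the intrinsics apply), "R" (3x3) and "t" (3): a world point X has camera coordinates R X + t. Camera axes: x right, y down, z forward; pixel columns grow to the right and rows downward; lengths in m; the calibration is good to about 2 mm. A picture is of the moment at which its call begins. There is no depth.
- bot.hand_in(): hands the job in; it is judged then, once.
The state is a dict: "time": time; "joint_positions": joint angles; "qvel": joint speeds; "joint_torque": joint torques, N m; "ee_pos": TCP position; "tcp_rot": TCP orientation; "force": force on the tool from outside, world axes, zero at the start; "ft_torque": the same for the moment, N m; "gripper_width": finger opening in m; "grip_force": force on a finger pad.
Only numpy, scipy, OpenCV 4.12 (cv2) and the standard library are available. Lean on these libraries where they do the work, as an engineer would, in place of code of your own. Each camera call takes 0.05 s, during which the arm holds its last target. There are 200 camera calls.

## Task

Put the two jars standing on the bench (black lid and white lid) upright into the two empty cells of the green crate, one in each, and let them go. Then take the yellow handle of the crate's sprung retaining rod, pull the rod out over the lids until the handle is level with the red marker on the crate's side, and finish while still holding it there against its spring. Leave the third jar in its cell and the other things on the bench where they are.

Things in the scene. Friction and masses are not known exactly. Their poses are not given: they have to be found in the camera images.
- crate: Green wooden crate screwed to the bench, 82 mm (its x) by 234 mm (its y), walls 56 mm high; walls, dividers and floor 6 mm thick. Origin: centre of its underside; z up. Three cells 70 mm square inside, in a row along its y, centred at y = -76, 0 and +76 mm, x = 0. The one at -76 already holds the blue-lidded jar; the others are empty.
- cell_mid (a point): Centre of the floor of the middle cell (empty at the start): crate x = 0, y = 0, z = 6 mm. Axes parallel to the crate's.
- cell_end (a point): Centre of the floor of the end cell away from the sleeve (empty at the start): crate x = 0, y = +76, z = 6 mm.
- sleeve_mouth (a point): Open end of the fixed dark steel sleeve, from which the rod comes out: crate x = 0, y = -73, z = 112 mm. The sleeve (22 mm thick, brass collars 27 mm) runs from here 167 mm towards the crate's -y, over the third jar, held by a wooden bracket 50 mm wide and 128 mm high on the crate's -y end.
- rod (a joint): Travel in m of the telescoping rod out of its sleeve: 0 fully in (the start), grows as the handle is pulled towards the crate's +y, stop at 0.145. Its spring pulls back with 3 N at 0, rising 25 N/m to 6.6 N; no latch: let go, it goes home. It slides straight and does not turn. Steel, 10 mm thick, axis 112 mm above the bench, 9 mm clear of the lids of the jars in the crate.
- handle (a point): Grip point of the yellow upright handle block at the rod's outer end: 24 mm (crate x) by 16 mm (crate y), standing from 106 to 166 mm above the bench; this point is on its axis, 146 mm above the bench. It moves with the rod; with the rod in it is at crate x = 0, y = -55 mm. Axes parallel to the crate's.
- marker: Red length marker, a fixed block on the outside of the crate's +x wall: stands out 30 mm (crate x), 14 mm wide along crate y, its top at 58 mm above the bench. Origin: middle of its width, on the wall's outer face, 48 mm above the bench; axes as the crate's. Its place along y differs each time, 100 to 130 mm from the handle's start. The handle is level with it at the same crate y.
- jar_a: Loose amber glass jar with a black lid, diameter 56 mm, 92 mm tall, about 0.24 kg. Origin: centre of its underside; z up.
- jar_b: Loose green glass jar with a white lid, diameter 56 mm, 92 mm tall, about 0.24 kg. Origin: centre of its underside; z up.
- jar_c: Third jar, amber with a blue lid, same size, already in the crate's -y cell under the sleeve; to be left there. Origin: centre of its underside; z up.
- mallet: Bystander, leave alone: dark wood carver's mallet standing on its head, 92 mm wide, 238 mm tall, to the robot's right.
- whetstone: Bystander, leave alone: grey sharpening stone 70 x 200 x 28 mm lying beyond the crate.
- chisel: Bystander, leave alone: chisel 250 mm long lying beyond the crate.
- gouge: Bystander, leave alone: second chisel, dark handle, 250 mm long, next to the first.
- blank: Bystander, leave alone: light wood carving blank 60 x 150 x 65 mm lying at the near right.
- tin: Bystander, leave alone: open steel tin, diameter 72 mm, 100 mm tall, at the far left.
- brush: Bystander, leave alone: brush lying at the right.

How it is judged:
On the way:
1. both loose jars stand upright in the two empty cells, one in each, let go, with the rod still in its sleeve ((((x of jar_a in the frame of crate between -0.014 and 0.014 m and y of jar_a in the frame of crate between -0.014 and 0.014 m and z of jar_a in the frame of crate below 0.012 m and angle between jar_a's own z axis and vertical below 0.12 rad) and (x of jar_b in the frame of crate between -0.014 and 0.014 m and y of jar_b in the frame of crate between 0.062 and 0.09 m and z of jar_b in the frame of crate below 0.012 m and angle between jar_b's own z axis and vertical below 0.12 rad)) or ((x of jar_a in the frame of crate between -0.014 and 0.014 m and y of jar_a in the frame of crate between 0.062 and 0.09 m and z of jar_a in the frame of crate below 0.012 m and angle between jar_a's own z axis and vertical below 0.12 rad) and (x of jar_b in the frame of crate between -0.014 and 0.014 m and y of jar_b in the frame of crate between -0.014 and 0.014 m and z of jar_b in the frame of crate below 0.012 m and angle between jar_b's own z axis and vertical below 0.12 rad))) and value of joint rod below 0.015 m and contact force between the fingers and jar_a below 0.2 N and contact force between the fingers and jar_b below 0.2 N and linear speed of each of jar_a, jar_b below 0.03 m/s), for 0.2 s.
At the end, for the whole second after the job is handed in: The fingers hold the handle (more than 1 N) still, with its middle within 9 mm of the red marker's middle along the crate; the two jars stand upright on the floors of the two cells that were empty, one in each, at rest and not touched by the fingers; the third jar is still in its cell ((((x of jar_a in the frame of crate between -0.014 and 0.014 m and y of jar_a in the frame of crate between -0.014 and 0.014 m and z of jar_a in the frame of crate below 0.012 m and angle between jar_a's own z axis and vertical below 0.12 rad) and (x of jar_b in the frame of crate between -0.014 and 0.014 m and y of jar_b in the frame of crate between 0.062 and 0.09 m and z of jar_b in the frame of crate below 0.012 m and angle between jar_b's own z axis and vertical below 0.12 rad)) or ((x of jar_a in the frame of crate between -0.014 and 0.014 m and y of jar_a in the frame of crate between 0.062 and 0.09 m and z of jar_a in the frame of crate below 0.012 m and angle between jar_a's own z axis and vertical below 0.12 rad) and (x of jar_b in the frame of crate between -0.014 and 0.014 m and y of jar_b in the frame of crate between -0.014 and 0.014 m and z of jar_b in the frame of crate below 0.012 m and angle between jar_b's own z axis and vertical below 0.12 rad))) and x of jar_c in the frame of crate between -0.014 and 0.014 m and y of jar_c in the frame of crate between -0.09 and -0.062 m and z of jar_c in the frame of crate below 0.012 m and angle between jar_c's own z axis and vertical below 0.12 rad and y of handle in the frame of marker between -0.009 and 0.009 m and velocity of joint rod between -0.01 and 0.01 m/s and contact force between the fingers and rod above 1 N and contact force between each of jar_a, jar_b and the fingers below 0.2 N and linear speed of each of jar_a, jar_b below 0.03 m/s); the arm keeps its last pose, push and grip.
It fails at once if the third jar is lifted or taken out of its cell (distance of jar_c from where it was at the start of the episode above 0.03 m).
It fails at once if a bystander on the bench is pushed about (more than 40 mm) (distance of any of mallet, whetstone, chisel, gouge, blank, tin, brush from where it was at the start of the episode above 0.04 m).
It also fails if it takes over 72 s, if anything falls off the work surface, if the arm or the gripper's body presses on something with over 40 N, if the wrist force passes 120 N, or if a joint passes its speed limit or range.

## Working session

There is one attempt and no reset: what is moved stays moved. The work goes in short steps, Python scripts to look and compute and a shell command to move; the robot and the scene stay as the last step left them, time stands still between calls to the robot, and variables do not carry over. Pictures are saved under pics/ and viewed, at most 10 in all, crops included, and the job is handed in when it is done.

```bash
ls; mkdir -p pics
python3 - <<'E'
from rig import bot
import cv2,numpy as np
for n in("scene","top"):
    f=bot.grab_frame(n); cv2.imwrite(f"pics/{n}0.png",f["color"][:,:,::-1])
    print(n,f["camera_matrix"].tolist(),f["k1"],f["R"].round(3).tolist(),f["t"].round(3).tolist())
print(bot.grip_depth, bot.read_state())
E
```

```text
pics
rig.py
shift.py
scene [[561.7188026433779, 0.0, 323.1466043789075], [0.0, 561.7188026433779, 233.34061602898896], [0.0, 0.0, 1.0]] 0.005410095583396885 [[0.779, 0.628, -0.006], [0.469, -0.589, -0.658], [-0.417, 0.51, -0.753]] [-0.399, -0.167, 1.694]
top [[531.4344027139439, 0.0, 319.5402856986574], [0.0, 531.4344027139439, 248.7674841484319], [0.0, 0.0, 1.0]] -0.1279122034204807 [[0.017, -1.0, -0.014], [-0.988, -0.015, -0.155], [0.154, 0.016, -0.988]] [-0.017, 0.567, 1.133]
0.0188 {'time': 0.1, 'joint_positions': array([-1.46181037e+00,  2.59258070e-01,  1.53595130e+00, -1.16112644e-05,
        1.34799916e+00, -2.02792302e-01]), 'qvel': array([ 0.00039829, -0.00117137, -0.00379017,  0.00125852,  0.00142301,
        0.00202214]), 'joint_torque': array([ 3.04218644e-03, -4.38211405e+01, -2.84641922e+01,  7.21457857e-02,
        3.62781447e-02, -4.79001380e-05]), 'ee_pos': array([ 0.16868214, -0.52298713,  0.21791629]), 'tcp_rot': array([-3.10190164e+00, -4.87512300e-01, -1.01188970e-04]), 'force': array([ 0.81083188, -0.38039058, -0.22762504]), 'ft_torque': array([ 0.02504241,  0.00768531, -0.01198233]), 'grip_force': 0.0, 'gripper_width': 0.09283916225533204}
```

View pics/scene0.png

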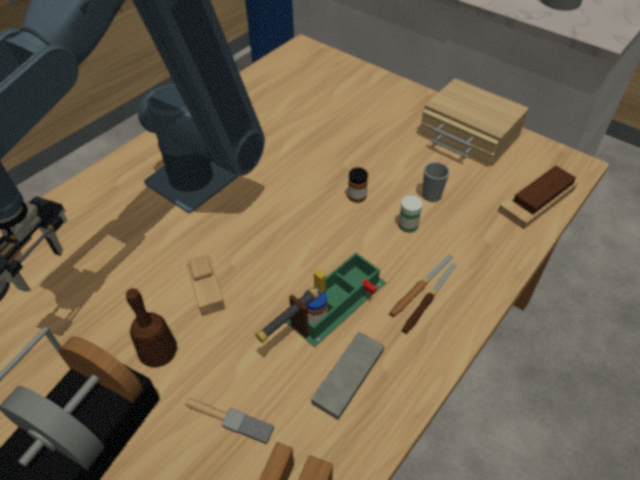

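View pics/top0.png

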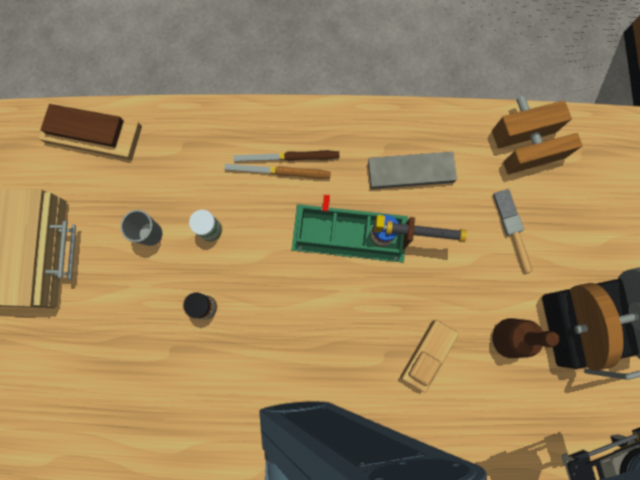

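```bash
cat > h.py <<'E'
import cv2,numpy as np
from rig import bot
def ray(f,uv):
    p=cv2.undistortPoints(np.array(uv,float).reshape(-1,1,2),f["camera_matrix"],np.array([f["k1"],0,0,0.]))[:,0]
    d=np.c_[p,np.ones(len(p))]@f["R"]
    return -f["R"].T@f["t"],d
def plane(f,uv,z):
    c,d=ray(f,uv); return c+d*((z-c[2])/d[:,2])[:,None]
def tri(fs,uvs):
    A=np.zeros((3,3));b=np.zeros(3)
    for f,uv in zip(fs,uvs):
        c,d=ray(f,[uv]);d=d[0]/np.linalg.norm(d);P=np.eye(3)-np.outer(d,d);A+=P;b+=P@c
    x=np.linalg.solve(A,b)
    return x,[round(float(np.linalg.norm(np.cross(x-ray(f,[uv])[0],ray(f,[uv])[1][0]/np.linalg.norm(ray(f,[uv])[1][0])))),4) for f,uv in zip(fs,uvs)]
def blob(f,lo,hi,box):
    """largest contour of HSV range in box (u0,v0,u1,v1); image upright"""
    m=cv2.inRange(cv2.cvtColor(f["color"],cv2.COLOR_RGB2HSV),np.array(lo),np.array(hi))
    k=np.zeros_like(m);u0,v0,u1,v1=box;k[v0:v1,u0:u1]=255;m&=k
    m=cv2.morphologyEx(m,cv2.MORPH_OPEN,np.ones((2,2),np.uint8))
    c=max(cv2.findContours(m,cv2.RETR_EXTERNAL,cv2.CHAIN_APPROX_NONE)[0],key=cv2.contourArea)
    M=cv2.moments(c);return c[:,0],np.array([M["m10"],M["m01"]])/M["m00"],M["m00"]
def tool(): 
    s=bot.read_state();return s["ee_pos"],cv2.Rodrigues(np.array(s["tcp_rot"]))[0]
E
python3 - <<'E'
from h import *
np.set_printoptions(precision=4,suppress=True)
T=bot.grab_frame("top");S=bot.grab_frame("scene")
Y=([20,120,90],[32,255,255]);R=([0,150,100],[6,255,255])
W=([0,0,150],[179,70,255]);K=([0,0,0],[179,255,60]);G=([65,90,30],[95,255,255])
for n,c,bt,bs,z in(("handle",Y,(370,205,398,240),(305,262,332,296),.166),("marker",R,(310,185,340,215),(355,275,385,300),.058),
  ("white",W,(180,200,225,245),(395,190,428,235),.092),("black",K,(180,285,222,328),(340,160,375,210),.092)):
    a=blob(T,*c,bt);b=blob(S,*c,bs)
    print(n,a[1],a[2],b[1],b[2],*tri((T,S),(a[1],b[1])),plane(T,a[1],z)[0])
    ct=b[0][b[0][:,1].argmin()]
for f,bx in((T,(280,190,425,275)),(S,(270,245,400,350))):
    c=blob(f,*G,bx);P=plane(f,c[0],.056)[:,:2];print(c[2],cv2.minAreaRect((P*1000).astype(np.float32)),(cv2.boxPoints(cv2.minAreaRect((P*1000).astype(np.float32)))).round().tolist())
E
```

```text
handle [380.6627 222.0442] 83.0 [320.5    276.3441] 93.0 [ 0.6087 -0.1311  0.1511] [0.0023, 0.0023] [ 0.604  -0.1312  0.166 ]
marker [326.4129 203.9129] 67.0 [370.0889 286.1062] 67.5 [ 0.6712 -0.0193  0.0462] [0.0033, 0.0033] [ 0.6659 -0.0217  0.058 ]
white [202.1221 222.5556] 469.5 [412.616  203.2068] 237.0 [0.6162 0.2496 0.0843] [0.0022, 0.0022] [0.613  0.2461 0.092 ]
black [197.935  306.3443] 469.5 [358.7941 176.9517] 210.5 [0.4352 0.2528 0.0722] [0.0026, 0.0026] [0.4325 0.246  0.092 ]
3804.5 ((599.702392578125, -75.5781478881836), (243.73497009277344, 101.01508331298828), 84.49102783203125) [[538.0, -192.0], [638.0, -202.0], [662.0, 41.0], [561.0, 51.0]]
2341.5 ((635.14892578125, -98.67776489257812), (257.7050476074219, 109.60254669189453), 84.71744537353516) [[569.0, -222.0], [678.0, -232.0], [702.0, 25.0], [592.0, 35.0]]
```

```bash
python3 shift.py '0.093 0 0 -0.045 0 0 0;0.093 0 0 -0.09 0 0 -0.14;0.093 0 0 -0.135 0 0 -0.28;0.093 0.038 -0.03 -0.14 0 0 -0.42;0.093 0.076 -0.06 -0.14 0 0 -0.56;0.093 0.114 -0.09 -0.14 0 0 -0.7;0.093 0.152 -0.12 -0.14 0 0 -0.84;0.093 0.19 -0.15 -0.14 0 0 -0.98'
cat >> h.py <<'E'
def todo(p,yaw=None,mx=0.048):
    """shift in tool axes to TCP world p (tool down), turn to tool y along world angle yaw"""
    x,R=tool();d=R.T@(np.array(p)-x);r=np.zeros(3)
    if yaw is not None:
        y=np.array([np.cos(yaw),np.sin(yaw),0]);z=np.array([0,0,-1.]);Rt=np.c_[np.cross(y,z),y,z];r=cv2.Rodrigues(R.T@Rt)[0][:,0]
    n=int(np.ceil(max(np.linalg.norm(d)/mx,np.linalg.norm(r)/.148)));print("shift",d.round(4),"rot",r.round(4),"rows",n,"pos",x.round(4))
E
python3 -c "
from h import *
todo((.5,-.08,.36),-.095)"
```

```text
time: 1.0
ee_pos: [0.3041, -0.3206, 0.3586]
tcp_rot: [2.504, 1.897, 0.0]
force: [0.3, 0.7, 1.1]
gripper_width: 0.0929
grip_force: 0.0
shift [ 0.2846  0.1235 -0.0014] rot [ 1.000e-04 -1.000e-04 -1.789e-01] rows 7 pos [ 0.3041 -0.3206  0.3586]
```

```bash
python3 shift.py '0.093 0.043 0.018 0 0 0 -0.09;0.093 0.086 0.036 0 0 0 -0.18;0.093 0.129 0.054 0 0 0 -0.18;0.093 0.172 0.072 0 0 0 -0.18;0.093 0.215 0.09 0 0 0 -0.18;0.093 0.258 0.108 0 0 0 -0.18;0.093 0.285 0.123 0 0 0 -0.18;0.093 0.285 0.123 0 0 0 -0.18'
python3 - <<'E'
from h import *
f=bot.grab_frame("wrist");cv2.imwrite("pics/w1.png",f["color"][:,:,::-1])
x,R=tool();c=-f["R"].T@f["t"];print(c,"in tool",R.T@(c-x),"axes in tool",(R.T@f["R"].T).round(2))
E
```

```text
time: 1.8
ee_pos: [0.502, -0.0793, 0.358]
tcp_rot: [-2.323, -2.114, -0.001]
force: [0.3, 0.5, -0.4]
gripper_width: 0.0931
grip_force: 0.0
[5.09888831e-01 1.87544675e-04 5.23158446e-01] in tool [ 0.08157973  0.00105672 -0.16509748] axes in tool [[ 0.   -0.96 -0.28]
 [ 1.    0.    0.  ]
 [-0.   -0.28  0.96]]
```

View pics/w1.png

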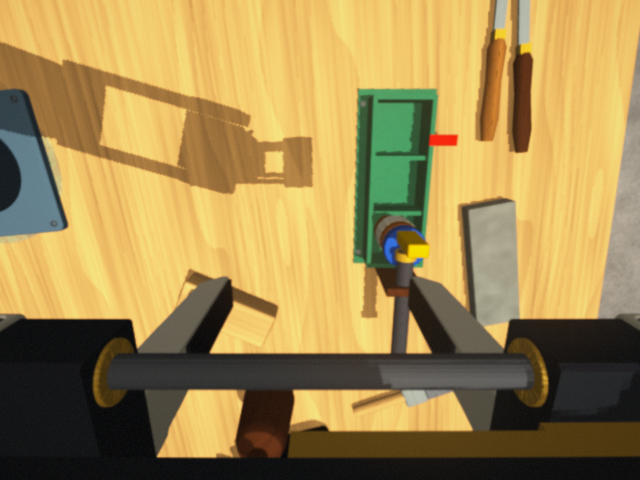

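```bash
cat > m.py <<'E'
from h import *
import pickle
np.set_printoptions(precision=4,suppress=True)
Y=([20,120,90],[32,255,255]);R=([0,150,100],[6,255,255]);G=([65,90,30],[95,255,255])
W=([0,0,140],[179,60,255]);K=([0,0,0],[179,255,60])
E
python3 - <<'E'
from m import *
f=bot.grab_frame("wrist");pickle.dump(f,open("w1.pkl","wb"))
c,_,a=blob(f,*G,(330,70,460,290));r=cv2.minAreaRect(c);print(a,r)
P=plane(f,c,.056)[:,:2]*1000;q=cv2.minAreaRect(P.astype(np.float32));print(q,cv2.boxPoints(q).round(1).tolist())
ap=cv2.approxPolyDP(c.reshape(-1,1,2),5,True)[:,0];print(ap.tolist(),plane(f,ap,.056)[:,:2].round(3).tolist())
b=blob(f,*R,(425,130,465,150));print("marker",b[1],b[2],plane(f,b[1],.058))
b=blob(f,*Y,(400,228,432,260));print("handle",b[1],b[2],cv2.boundingRect(b[0]))
todo((.51,.16,.36),-.095)
E
```

```text
4803.0 ((403.27557373046875, 173.7591552734375), (173.23207092285156, 76.8193130493164), 87.289794921875)
((611.6680908203125, -67.78514862060547), (232.0518035888672, 96.61793518066406), 89.37664031982422) [[562.0999755859375, -183.3000030517578], [658.7000122070312, -184.3000030517578], [661.2000122070312, 47.70000076293945], [564.5999755859375, 48.79999923706055]]
[[436, 89], [362, 89], [376, 95], [369, 262], [375, 203], [410, 203], [412, 162], [427, 159], [378, 153], [413, 151], [414, 102], [379, 99], [434, 97], [435, 131]] [[0.659, 0.04], [0.566, 0.049], [0.583, 0.04], [0.562, -0.183], [0.575, -0.098], [0.623, -0.102], [0.627, -0.047], [0.647, -0.045], [0.582, -0.031], [0.628, -0.033], [0.631, 0.027], [0.587, 0.035], [0.656, 0.031], [0.657, -0.01]]
marker [444.0738 138.7279] 239.5 [[ 0.6682 -0.0212  0.058 ]]
handle [416.2536 245.6323] 761.0 (401, 229, 32, 32)
shift [ 0.2417 -0.0137 -0.0019] rot [-0.0013  0.0002 -0.0021] rows 6 pos [ 0.5002 -0.0819  0.3582]
```

```bash
python3 shift.py '0.093 0.048 0 0 0 0 0;0.093 0.096 0 0 0 0 0;0.093 0.144 0 0 0 0 0;0.093 0.192 0 0 0 0 0;0.093 0.24 0 0 0 0 0;0.093 0.24 0 0 0 0 0'
python3 - <<'E'
from m import *
f=bot.grab_frame("wrist");pickle.dump(f,open("w2.pkl","wb"));cv2.imwrite("pics/w2.png",f["color"][:,:,::-1])
E
```

```text
time: 2.5
ee_pos: [0.5234, 0.1601, 0.3585]
tcp_rot: [-2.323, -2.113, -0.002]
force: [-0.9, -0.6, -1.0]
gripper_width: 0.0928
grip_force: 0.0
```

View pics/w2.png

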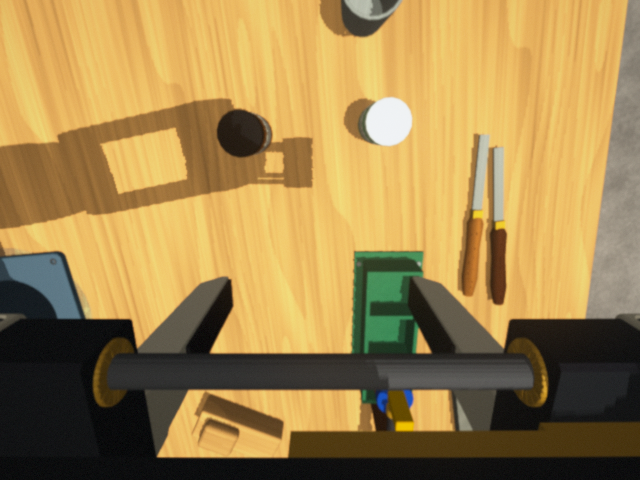

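Run:
```python
from m import *
w1=pickle.load(open("w1.pkl","rb"));w2=pickle.load(open("w2.pkl","rb"));T=bot.grab_frame("top")
for n,c,bt,bw in(("white",W,(180,200,225,245),(355,90,420,155)),("black",K,(180,285,222,328),(205,100,275,165))):
    a=blob(T,*c,bt);b=blob(w2,*c,bw);e=cv2.fitEllipse(b[0])
    print(n,a[1],b[1],cv2.minEnclosingCircle(b[0]),e,*tri((T,w2),(a[1],b[1])),plane(w2,b[1],.092)[0],plane(w2,e[0],.092)[0],plane(T,a[1],.092)[0])
# corners of +y rim with subpixel refinement
for p1,p2 in(((361,90),(356,252)),((437,90),(423,252))):
    q=[]
    for f,p in((w1,p1),(w2,p2)):
        g=cv2.cvtColor(f["color"],cv2.COLOR_RGB2GRAY);q.append(cv2.cornerSubPix(g,np.array([[p]],np.float32),(4,4),(-1,-1),(3,50,.01))[0,0])
    print(q,*tri((w1,w2),q),plane(w1,q[0],.056),plane(w2,q[1],.056))
im=cv2.resize(w1["color"][70:280,340:470,::-1],None,fx=4,fy=2.85*0+4,interpolation=cv2.INTER_CUBIC)[:,:]
cv2.imwrite("pics/w1c.png",cv2.resize(w1["color"][75:275,335:475,::-1],None,fx=3,fy=3,interpolation=cv2.INTER_CUBIC))
```

```text
Traceback (most recent call last):
  File "h.py", line 20, in blob
    c=max(cv2.findContours(m,cv2.RETR_EXTERNAL,cv2.CHAIN_APPROX_NONE)[0],key=cv2.contourArea)
ValueError: max() iterable argument is empty
```

Run:
```python
from m import *
w1=pickle.load(open("w1.pkl","rb"));w2=pickle.load(open("w2.pkl","rb"));T=dict(bot.grab_frame("top"));T["color"]=cv2.imread("pics/top0.png")[:,:,::-1].copy();pickle.dump(T,open("T.pkl","wb"))
for n,c,bt,bw in(("white",W,(180,200,225,245),(355,90,420,155)),("black",K,(180,285,222,328),(205,100,275,165))):
    a=blob(T,*c,bt);b=blob(w2,*c,bw);e=cv2.fitEllipse(b[0])
    print(n,a[1],b[1],cv2.minEnclosingCircle(b[0]),e,*tri((T,w2),(a[1],b[1])),plane(w2,b[1],.092)[0],plane(w2,e[0],.092)[0],plane(T,a[1],.092)[0])
for p1,p2 in(((361,90),(356,252)),((437,90),(423,252))):
    q=[]
    for f,p in((w1,p1),(w2,p2)):
        g=cv2.cvtColor(f["color"],cv2.COLOR_RGB2GRAY);q.append(cv2.cornerSubPix(g,np.array([[p]],np.float32),(4,4),(-1,-1),(3,50,.01))[0,0])
    print(q,*tri((w1,w2),q),plane(w1,q[0],.056),plane(w2,q[1],.056))
cv2.imwrite("pics/w1c.png",cv2.resize(w1["color"][75:275,335:475,::-1],None,fx=3,fy=3,interpolation=cv2.INTER_CUBIC))
```

```text
white [202.1746 222.7207] [389.172 122.165] ((389.3973693847656, 122.4403305053711), 24.870040893554688) ((389.1718444824219, 122.15788269042969), (45.52827072143555, 48.63943862915039), 26.334274291992188) [0.6144 0.2471 0.0876] [0.0008, 0.0008] [0.6144 0.2469 0.092 ] [0.6144 0.2469 0.092 ] [0.6127 0.246  0.092 ]
black [197.935  306.3443] [241.2631 134.1627] ((241.78358459472656, 133.78358459472656), 23.903594970703125) ((241.2672119140625, 134.16009521484375), (43.651763916015625, 46.87367248535156), 131.25588989257812) [0.4333 0.2504 0.0741] [0.0, 0.0] [0.4372 0.25   0.092 ] [0.4372 0.25   0.092 ] [0.4325 0.246  0.092 ]
[array([361.,  90.], dtype=float32), array([353.4153, 250.263 ], dtype=float32)] [ 0.5706  0.0549 -0.0109] [0.0022, 0.0022] [[0.5648 0.0477 0.056 ]] [[0.5638 0.0783 0.056 ]]
[array([438.0108,  86.5265], dtype=float32), array([423.44  , 250.4674], dtype=float32)] [ 0.6794  0.048  -0.0003] [0.0, 0.0] [[0.661  0.0427 0.056 ]] [[0.6635 0.0685 0.056 ]]
```

View pics/w1c.png

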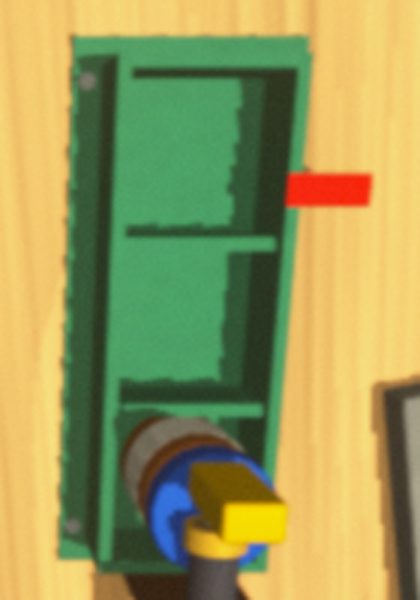

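Run:
```python
from m import *
w1=pickle.load(open("w1.pkl","rb"));T=pickle.load(open("T.pkl","rb"))
cr=lambda *p:[(335+(x+.5)/3-.5,75+(y+.5)/3-.5) for x,y in p]
print(plane(w1,cr((118,55),(105,560),(311,40),(268,570),(75,37),(135,72),(296,70)),.056)[:,:2])
print("div",plane(w1,cr((125,238),(276,243),(125,408),(264,410)),.056)[:,:2])
print("handle top",tri((w1,T),(cr((254,522))[0],blob(T,*Y,(370,205,398,240))[1])),plane(w1,cr((254,522)),.166),plane(w1,cr((287,173),(287,206),(371,174),(370,207)),.058))
t=cv2.resize(T["color"][185:280,280:480,::-1],None,fx=4,fy=4,interpolation=cv2.INTER_CUBIC);cv2.imwrite("pics/tc.png",t)
```

```text
[[ 0.5808  0.0427]
 [ 0.5631 -0.1821]
 [ 0.6614  0.0409]
 [ 0.6411 -0.1947]
 [ 0.5633  0.0513]
 [ 0.5876  0.0353]
 [ 0.6551  0.0298]]
div [[ 0.5801 -0.0323]
 [ 0.6461 -0.0407]
 [ 0.5763 -0.1085]
 [ 0.64   -0.1155]]
handle top (array([ 0.6055, -0.1315,  0.162 ]), [0.0007, 0.0007]) [[ 0.6051 -0.1299  0.166 ]] [[ 0.6505 -0.0115  0.058 ]
 [ 0.6504 -0.0253  0.058 ]
 [ 0.6866 -0.0153  0.058 ]
 [ 0.6864 -0.0291  0.058 ]]
```

View pics/tc.png

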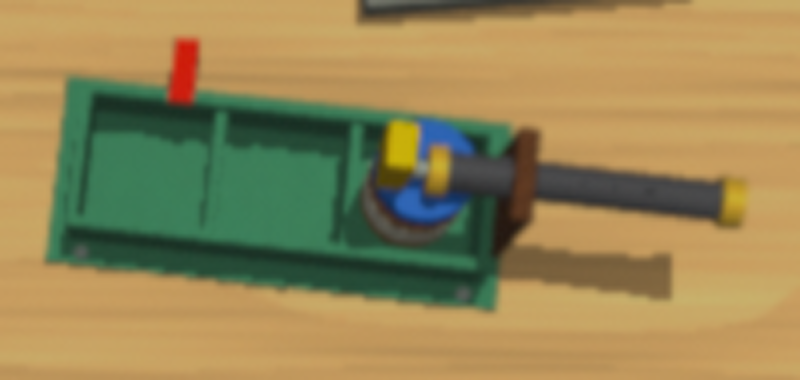

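```bash
python3 -c "
from h import *
todo((.6144,.2469,.17),-.088)
todo((.6144,.2469,.061),-.088)"
```

```text
shift [0.1006 0.081  0.1885] rot [-0.0002  0.001  -0.0118] rows 5 pos [0.5238 0.1551 0.3586]
shift [0.1007 0.081  0.2975] rot [-0.0002  0.001  -0.0118] rows 7 pos [0.5238 0.1551 0.3586]
```

```bash
python3 shift.py '0.093 0.03 0.024 0.02 0 0 -0.012;0.093 0.06 0.048 0.04 0 0 -0.012;0.093 0.09 0.072 0.06 0 0 -0.012;0.093 0.1 0.081 0.1 0 0 -0.012;0.093 0.1 0.081 0.14 0 0 -0.012;0.093 0.1 0.081 0.17 0 0 -0.012;0.093 0.1 0.081 0.18 0 0 -0.012;0.093 0.1 0.081 0.18 0 0 -0.012'
python3 - <<'E'
from m import *
f=bot.grab_frame("wrist");cv2.imwrite("pics/w3.png",f["color"][:,:,::-1]);pickle.dump(f,open("w3.pkl","wb"))
todo((.6144,.2469,.061),-.088)
E
```

```text
time: 3.45
ee_pos: [0.6142, 0.2457, 0.1775]
tcp_rot: [-2.318, -2.119, 0.004]
force: [-0.4, 0.6, 0.3]
gripper_width: 0.0932
grip_force: 0.0
shift [ 0.0005 -0.0009  0.1185] rot [ 0.0005  0.0001 -0.0012] rows 3 pos [0.6152 0.2463 0.1795]
```

View pics/w3.png

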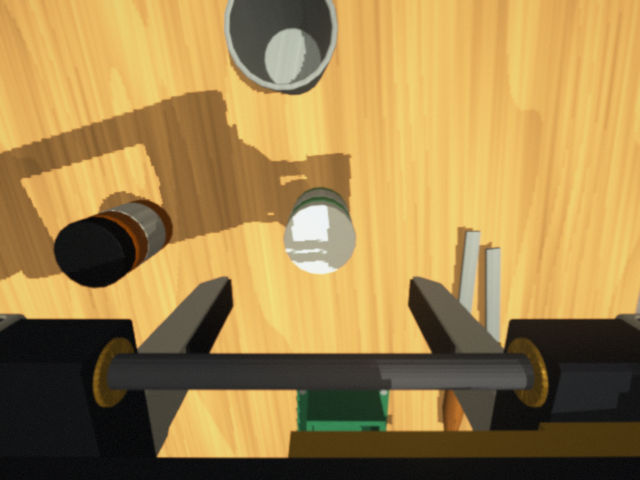

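```bash
python3 - <<'E'
from m import *
w2=pickle.load(open("w2.pkl","rb"));w3=pickle.load(open("w3.pkl","rb"))
print(tri((w2,w3),((389.2,122.2),(320,238))),plane(w3,(320,238),.092))
for p in((241.5,134),(239,132.5)):print(tri((w2,w3),(p,(95,251))),plane(w2,p,.092),plane(w3,(95,251),.092))
E
python3 shift.py '0.093 0 0 0.04 0 0 0;0.093 0 0 0.08 0 0 0;0.093 0 -0.001 0.11 0 0 0;0.093 0 -0.001 0.118 0 0 0;0.093 0 -0.001 0.118 0 0 0'
```

```text
(array([0.6152, 0.2476, 0.0838]), [0.0009, 0.0009]) [[0.6148 0.2506 0.092 ]]
(array([0.4346, 0.2515, 0.0816]), [0.0013, 0.0013]) [[0.4375 0.2501 0.092 ]] [[0.4413 0.2555 0.092 ]]
(array([0.4322, 0.2523, 0.0797]), [0.0003, 0.0003]) [[0.4348 0.2521 0.092 ]] [[0.4413 0.2555 0.092 ]]
time: 4.0
ee_pos: [0.6143, 0.2478, 0.0617]
tcp_rot: [2.316, 2.122, 0.001]
force: [-1.3, 0.4, -0.1]
gripper_width: 0.0929
grip_force: 0.0
```

```bash
python3 shift.py '0.05 0 0 0 0 0 0;0.05 0 0 0 0 0 0;0.05 0 0 0 0 0 0;0.05 0 0 0 0 0 0;0.05 0 0 0 0 0 0;0.05 0 0 0 0 0 0' && python3 -c "
from h import *
todo((.6144,.2469,.2),-.088)
todo((.6175,.0012,.2),-.088)"
```

```text
time: 4.6
ee_pos: [0.6136, 0.2482, 0.0611]
tcp_rot: [2.316, 2.123, 0.001]
force: [-0.9, 1.0, 2.9]
gripper_width: 0.0555
grip_force: 30.0
shift [-0.0012  0.0009 -0.1389] rot [ 0.0005 -0.0002  0.0011] rows 3 pos [0.6136 0.2482 0.0611]
shift [-0.2457  0.0253 -0.139 ] rot [ 0.0005 -0.0002  0.0011] rows 6 pos [0.6136 0.2482 0.0611]
```

```bash
python3 shift.py '0.05 0 0 -0.04 0 0 0;0.05 0 0 -0.08 0 0 0;0.05 -0.03 0.003 -0.11 0 0 0;0.05 -0.075 0.0075 -0.12 0 0 0;0.05 -0.12 0.012 -0.12 0 0 0;0.05 -0.165 0.0165 -0.12 0 0 0;0.05 -0.21 0.021 -0.12 0 0 0;0.05 -0.245 0.025 -0.12 0 0 0' && python3 shift.py '0.05 0 0 0 0 0 0;0.05 0 0 0 0 0 0'
python3 - <<'E'
from m import *
f=bot.grab_frame("wrist");cv2.imwrite("pics/w4.png",f["color"][:,:,::-1]);pickle.dump(f,open("w4.pkl","wb"))
todo((.6175,.0012,.066),-.088)
E
```

```text
time: 5.4
ee_pos: [0.6164, -0.0007, 0.18]
tcp_rot: [-2.316, -2.121, 0.002]
force: [1.7, 0.2, -1.9]
gripper_width: 0.0554
grip_force: 30.0
time: 5.6
ee_pos: [0.6167, 0.0011, 0.18]
tcp_rot: [-2.317, -2.119, 0.001]
force: [-0.6, 0.3, -1.2]
gripper_width: 0.0555
grip_force: 30.0
shift [-0.001   0.001   0.1141] rot [-0.0014 -0.0008  0.0003] rows 3 pos [0.6167 0.0021 0.1801]
```

View pics/w4.png

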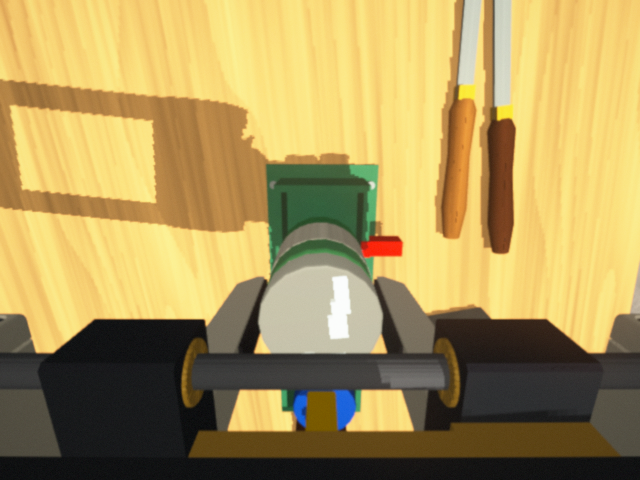

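Run:
```python
from m import *
w4=pickle.load(open("w4.pkl","rb"))
def pr(P): 
    return cv2.projectPoints(np.array(P,float),cv2.Rodrigues(w4["R"])[0],w4["t"],w4["camera_matrix"],np.array([w4["k1"],0,0,0.]))[0][:,0].round(1).tolist()
c=np.array([.6108,-.0745]);a=-.088;M=np.array([[np.cos(a),-np.sin(a)],[np.sin(a),np.cos(a)]])
L=[(-.041,.117,.056),(.041,.117,.056),(-.035,.111,.056),(.035,.111,.056),(.056,.0591,.058),(0,-.055,.166)]
print(pr([[*(c+M@np.array(p[:2])),p[2]] for p in L]))
b=blob(w4,*R,(355,225,410,265));print("marker",b[1],plane(w4,b[1],.058))
g=w4["color"]
for u in(300,330,350):print(u,[g[v,u].tolist() for v in range(160,200,3)])
cv2.imwrite("pics/w4c.png",cv2.resize(g[150:270,240:420,::-1],None,fx=4,fy=4,interpolation=cv2.INTER_CUBIC))
```

```text
[[271.6, 183.5], [369.8, 183.4], [279.0, 190.6], [362.3, 190.5], [384.5, 249.9], [320.9, 461.8]]
marker [382.5996 247.476 ] [[ 0.6702 -0.0182  0.058 ]]
300 [[186, 136, 72], [164, 125, 68], [67, 99, 62], [66, 99, 61], [65, 98, 61], [62, 97, 61], [54, 76, 45], [53, 71, 44], [53, 73, 44], [59, 97, 60], [57, 95, 59], [56, 94, 60], [55, 95, 61], [52, 94, 59]]
330 [[183, 132, 69], [169, 127, 71], [70, 99, 63], [66, 98, 60], [68, 99, 63], [65, 98, 61], [58, 77, 48], [53, 69, 41], [52, 72, 44], [58, 95, 61], [57, 95, 59], [59, 99, 62], [57, 97, 63], [56, 96, 61]]
350 [[252, 227, 130], [230, 185, 103], [93, 171, 109], [84, 151, 94], [81, 139, 87], [67, 102, 62], [62, 81, 51], [60, 73, 46], [57, 75, 46], [61, 97, 60], [64, 99, 62], [62, 98, 61], [61, 98, 63], [59, 95, 61]]
```

View pics/w4c.png

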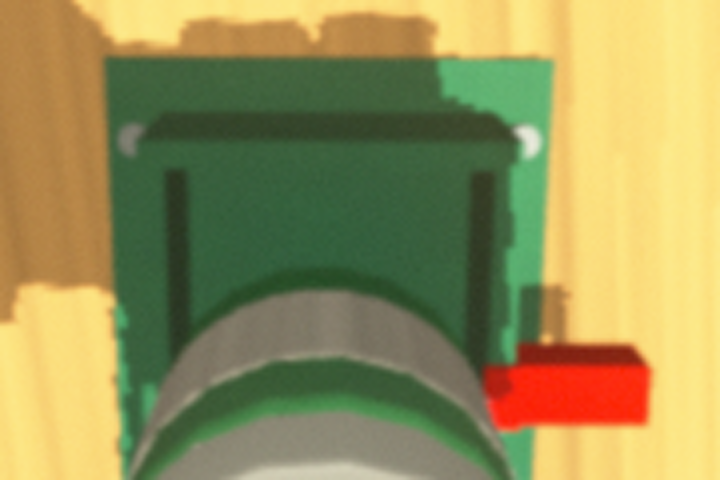

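```bash
python3 shift.py '0.05 -0.001 0.001 0.035 0 0 0;0.05 -0.001 0.001 0.07 0 0 0;0.05 -0.001 0.001 0.095 0 0 0;0.05 -0.001 0.001 0.108 0 0 0;0.05 -0.001 0.001 0.112 0 0 0;0.05 -0.001 0.001 0.112 0 0 0'
```

```text
time: 6.25
ee_pos: [0.6184, 0.0016, 0.069]
tcp_rot: [2.315, 2.124, 0.0]
force: [0.9, -0.7, -2.3]
gripper_width: 0.0555
grip_force: 30.0
```

```bash
python3 shift.py '0.05 0 0 0.0015 0 0 0;0.05 0 0 0.002 0 0 0;0.093 0 0 0.002 0 0 0;0.093 0 0 0.002 0 0 0;0.093 0 0 0.002 0 0 0;0.093 0 0 -0.03 0 0 0;0.093 0 0 -0.075 0 0 0;0.093 0 0 -0.12 0 0 0'
python3 - <<'E'
from h import *
f=bot.grab_frame("wrist");cv2.imwrite("pics/w5.png",f["color"][:,:,::-1])
todo((.435,.251,.19),-.088)
E
```

```text
time: 7.05
ee_pos: [0.6175, 0.0008, 0.1897]
tcp_rot: [-2.315, -2.122, 0.001]
force: [0.9, -0.1, 0.0]
gripper_width: 0.0926
grip_force: 0.0
shift [ 0.2337 -0.2079  0.0062] rot [0.0128 0.0011 0.0011] rows 7 pos [6.218e-01 2.000e-04 1.991e-01]
```

View pics/w5.png

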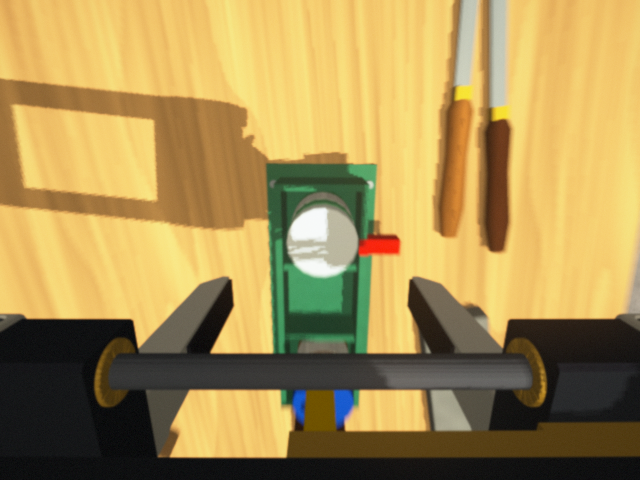

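```bash
python3 shift.py '0.093 0.034 -0.03 0 0 0 0;0.093 0.068 -0.06 0 0 0 0;0.093 0.102 -0.09 0 0 0 0;0.093 0.136 -0.12 0 0 0 0;0.093 0.17 -0.15 0 0 0 0;0.093 0.204 -0.18 0 0 0 0;0.093 0.233 -0.204 0 0 0 0;0.093 0.233 -0.204 0 0 0 0' && python3 shift.py '0.093 0 0 0 0 0 0;0.093 0 0 0 0 0 0;0.093 0 0 0 0 0 0'
python3 - <<'E'
from m import *
f=bot.grab_frame("wrist");b=blob(f,*K,(250,150,400,300));print(b[1],b[2],cv2.boundingRect(b[0]),cv2.fitEllipse(b[0]))
e=cv2.fitEllipse(b[0]);w2=pickle.load(open("w2.pkl","rb"))
print(plane(f,e[0],.092),tri((f,w2),(e[0],(239,132.5))))
todo((.435,.251,.061),-.088)
E
```

```text
time: 7.9
ee_pos: [0.4322, 0.2538, 0.1891]
tcp_rot: [-2.31, -2.127, -0.001]
force: [1.0, -0.3, -1.1]
gripper_width: 0.0931
grip_force: 0.0
time: 8.2
ee_pos: [0.436, 0.2496, 0.1886]
tcp_rot: [2.318, 2.121, 0.0]
force: [-0.3, 0.0, -0.1]
gripper_width: 0.0933
grip_force: 0.0
[318.0169 234.5303] 3473.5 (285, 201, 67, 68) ((318.02301025390625, 234.53765869140625), (65.61463165283203, 67.40164947509766), 178.4337921142578)
[[0.4352 0.2543 0.092 ]] (array([0.4344, 0.2526, 0.0876]), [0.0007, 0.0007])
shift [ 0.0013 -0.0011  0.1276] rot [ 0.0001  0.0001 -0.0009] rows 3 pos [0.4359 0.2496 0.1886]
```

```bash
python3 shift.py '0.093 0.002 -0.001 0.04 0 0 0;0.093 0.002 -0.001 0.08 0 0 0;0.093 0.002 -0.001 0.115 0 0 0;0.093 0.002 -0.001 0.127 0 0 0;0.093 0.002 -0.001 0.127 0 0 0;0.05 0.002 -0.001 0.127 0 0 0;0.05 0.002 -0.001 0.127 0 0 0;0.05 0.002 -0.001 0.127 0 0 0' && python3 shift.py '0.05 0 0 0 0 0 0;0.05 0 0 0 0 0 0;0.05 0 0 0 0 0 0;0.05 0 0 -0.04 0 0 0;0.05 0 0 -0.08 0 0 0;0.05 0 0 -0.12 0 0 0;0.05 0 0 -0.12 0 0 0' && python3 -c "
from h import *
todo((.6111,-.0715,.18),-.088)"
```

```text
time: 9.05
ee_pos: [0.4355, 0.2531, 0.0633]
tcp_rot: [2.315, 2.122, 0.005]
force: [0.4, -0.8, 0.3]
gripper_width: 0.0736
grip_force: 0.0
time: 9.75
ee_pos: [0.4374, 0.2539, 0.187]
tcp_rot: [2.312, 2.12, 0.015]
force: [1.3, -0.0, -1.5]
gripper_width: 0.0557
grip_force: 30.0
shift [-0.3091  0.2011  0.0077] rot [ 0.0096 -0.0041  0.0012] rows 8 pos [0.4374 0.2539 0.187 ]
```

```bash
python3 shift.py '0.05 -0.038 0.025 0 0 0 0;0.05 -0.076 0.05 0 0 0 0;0.05 -0.115 0.076 0 0 0 0;0.05 -0.154 0.102 0 0 0 0;0.05 -0.192 0.127 0 0 0 0;0.05 -0.231 0.153 0 0 0 0;0.05 -0.27 0.178 0 0 0 0;0.05 -0.298 0.197 0 0 0 0' && python3 shift.py '0.05 0 0 0 0 0 0;0.05 0 0 0 0 0 0;0.05 0 0 0 0 0 0' && python3 -c "
from h import *
todo((.6111,-.0715,.0675),-.088)"
```

```text
time: 10.55
ee_pos: [0.6048, -0.0641, 0.1798]
tcp_rot: [-2.317, -2.12, 0.002]
force: [0.7, 0.5, -1.4]
gripper_width: 0.0552
grip_force: 30.0
time: 10.85
ee_pos: [0.6035, -0.0601, 0.1806]
tcp_rot: [-2.314, -2.122, 0.001]
force: [-0.2, 0.2, -1.3]
gripper_width: 0.0555
grip_force: 30.0
shift [-0.0108  0.0088  0.1131] rot [-0.0023 -0.0009  0.0016] rows 3 pos [ 0.6035 -0.0601  0.1806]
```

```bash
python3 shift.py '0.05 -0.011 0.009 0 0 0 0;0.05 -0.011 0.009 0 0 0 0;0.05 -0.011 0.009 0.03 0 0 0;0.05 -0.011 0.009 0.06 0 0 0;0.05 -0.011 0.009 0.09 0 0 0;0.05 -0.011 0.009 0.107 0 0 0;0.05 -0.011 0.009 0.112 0 0 0;0.05 -0.011 0.009 0.112 0 0 0' && python3 -c "
from h import *
todo((.6111,-.0715,.0675),-.088)"
```

```text
time: 11.65
ee_pos: [0.6123, -0.0726, 0.0697]
tcp_rot: [-2.315, -2.123, 0.001]
force: [0.7, 0.4, -1.8]
gripper_width: 0.0556
grip_force: 30.0
shift [ 0.001  -0.0012  0.0022] rot [-0.001  -0.0002  0.0016] rows 1 pos [ 0.6123 -0.0726  0.0697]
```

```bash
python3 shift.py '0.05 0 0 0.002 0 0 0;0.05 0 0 0.0025 0 0 0;0.093 0 0 0.0025 0 0 0;0.093 0 0 0.0025 0 0 0;0.093 0 0 0.0025 0 0 0;0.093 0 0 -0.03 0 0 0;0.093 0 0 -0.075 0 0 0;0.093 0 0 -0.12 0 0 0' && python3 shift.py '0.093 0 0 -0.02 0 0 0;0.093 0 0 -0.02 0 0 0;0.093 0 0 -0.02 0 0 0;0.093 0 0 -0.02 0 0 0'
python3 - <<'E'
from m import *
f=bot.grab_frame("wrist");pickle.dump(f,open("w6.pkl","wb"));cv2.imwrite("pics/w6.png",f["color"][:,:,::-1])
for n,c,bx in(("black",([0,0,0],[179,255,50]),(270,170,370,290)),("white",W,(270,50,370,240))):
    b=blob(f,*c,bx);e=cv2.fitEllipse(b[0]);p=plane(f,e[0],.098)[0];d=p[:2]-[.6108,-.0745]
    print(n,e,p,"crate",d[0]*.996-d[1]*.088,d[0]*.088+d[1]*.996)
b=blob(f,*R,(330,100,450,280));print("marker",b[1],plane(f,b[1],.058),cv2.boundingRect(b[0]))
todo((.6059,-.1297,.2),-.088);todo((.6059,-.1297,.127),-.088)
E
```

```text
time: 12.45
ee_pos: [0.6121, -0.0729, 0.1905]
tcp_rot: [-2.315, -2.122, 0.001]
force: [-0.5, -0.4, 0.6]
gripper_width: 0.0921
grip_force: 0.0
time: 12.85
ee_pos: [0.6116, -0.0728, 0.2077]
tcp_rot: [-2.314, -2.121, 0.003]
force: [-0.0, 0.2, -0.3]
gripper_width: 0.0932
grip_force: 0.0
black ((323.9658508300781, 234.7866668701172), (63.84126281738281, 64.60521697998047), 75.21028900146484) [ 0.6149 -0.0724  0.098 ] crate 0.0038490510175426327 0.002465009433678783
white ((322.6970520019531, 142.7216033935547), (71.59642028808594, 73.37397766113281), 7.175537586212158) [0.62   0.0011 0.098 ] crate 0.002548124948058267 0.07609828173961165
marker [379.0343 161.7162] [[ 0.6689 -0.0204  0.058 ]] (359, 154, 42, 16)
shift [-0.0572 -0.0006  0.0075] rot [-0.0036 -0.0008  0.0009] rows 2 pos [ 0.6115 -0.0728  0.2075]
shift [-0.0573 -0.0004  0.0805] rot [-0.0036 -0.0008  0.0009] rows 3 pos [ 0.6115 -0.0728  0.2075]
```

```bash
python3 shift.py '0.093 -0.04 0 0 0 0 0;0.093 -0.057 0 0 0 0 0;0.093 -0.057 0 0 0 0 0;0.093 -0.057 0 0.03 0 0 0;0.093 -0.057 0 0.06 0 0 0;0.093 -0.057 0 0.08 0 0 0;0.093 -0.057 0 0.08 0 0 0;0.093 -0.057 0 0.08 0 0 0' && python3 shift.py '0.01 0 0 0 0 0 0;0.01 0 0 0 0 0 0;0.01 0 0 0 0 0 0;0.01 0 0 0 0 0 0;0.01 0 0 0 0 0 0;0.01 0 0 0 0 0 0;0.01 0 0 0 0 0 0;0.01 0 0 0 0 0 0'; python3 -c "
from h import *
todo((.606,-.1293,.127),-.088)"
```

```text
time: 13.7
ee_pos: [0.6076, -0.1291, 0.1295]
tcp_rot: [-2.315, -2.122, 0.0]
force: [0.2, -0.2, 1.0]
gripper_width: 0.0932
grip_force: 0.0
time: 14.5
ee_pos: [0.6076, -0.1298, 0.1296]
tcp_rot: [-2.316, -2.123, 0.0]
force: [0.6, -0.7, 0.5]
gripper_width: 0.034
grip_force: 0.0
shift [ 0.0004 -0.0017  0.0026] rot [-0.0001 -0.0001  0.0009] rows 1 pos [ 0.6076 -0.1298  0.1296]
```

```bash
python3 shift.py '0.01 0 0 0 0 0 0;0.01 0 0 0 0 0 0;0.01 0 0 0 0 0 0;0.01 0 0 0 0 0 0;0.01 0 0 0 0 0 0' && python3 shift.py '0.01 0.015 0 0 0 0 0;0.01 0.03 0 0 0 0 0;0.01 0.045 0 0 0 0 0;0.01 0.06 0 0 0 0 0;0.01 0.06 0 0 0 0 0'; python3 shift.py '0.01 0.02 0 0 0 0 0;0.01 0.035 0 0 0 0 0;0.01 0.045 0 0 0 0 0;0.01 0.053 0 0 0 0 0;0.01 0.054 0 0 0 0 0;0.01 0.054 0 0 0 0 0;0.01 0.054 0 0 0 0 0'
python3 - <<'E'
from m import *
T=bot.grab_frame("top");S=bot.grab_frame("scene");f=bot.grab_frame("wrist")
pickle.dump((T,S,f),open("end.pkl","wb"));x,Rt=tool()
print(x,bot.read_state()["force"],bot.read_state()["grip_force"])
cy=lambda p:float((p[0]-.6108)*.088+(p[1]+.0745)*.996)
print("tcp crate y",cy(x))
for n,c,fr,bx,z in(("marker top",R,T,(310,185,340,215),.058),("handle top",Y,T,(280,190,420,240),.166),("marker w",R,f,(330,50,470,320),.058),("handle w",Y,f,(270,150,370,340),.166),("marker s",R,S,(355,275,385,300),.05),("handle s",Y,S,(305,230,400,296),.15)):
    try: b=blob(fr,*c,bx);p=plane(fr,b[1],z)[0];print(n,b[1],b[2],cv2.boundingRect(b[0]),p,cy(p))
    except Exception as e: print(n,"none")
E
```

```text
time: 15.0
ee_pos: [0.6056, -0.1296, 0.1295]
tcp_rot: [-2.314, -2.12, 0.004]
force: [-7.1, -0.1, 3.9]
gripper_width: 0.0237
grip_force: 30.0
time: 15.5
ee_pos: [0.6113, -0.0695, 0.1295]
tcp_rot: [-2.313, -2.123, 0.005]
force: [-6.5, -4.6, 2.3]
gripper_width: 0.0238
grip_force: 30.0
time: 16.2
ee_pos: [0.6162, -0.0177, 0.1295]
tcp_rot: [-2.316, -2.122, 0.005]
force: [-4.8, -5.0, 1.9]
gripper_width: 0.024
grip_force: 30.0
[ 0.6162 -0.0179  0.1295] [-4.6926 -5.0479  2.0692] 29.972696900367737
tcp crate y 0.05687760059352439
marker top none
handle top [386.6382 197.9649] 76.0 (363, 197, 46, 3) [ 0.6538 -0.1434  0.166 ] -0.06486584258422497
marker w [393.8108 244.732 ] 1010.5 (368, 232, 51, 26) [ 0.6696 -0.0184  0.058 ] 0.061048540871154314
handle w [321.0572 306.152 ] 3506.0 (293, 268, 56, 73) [ 0.6181 -0.0057  0.166 ] 0.06921552703785822
marker s [371.2904 287.132 ] 50.5 (365, 281, 12, 12) [ 0.6788 -0.0197  0.05  ] 0.060574981593000836
handle s [313.845  292.7597] 21.5 (311, 289, 7, 8) [ 0.6265 -0.1727  0.15  ] -0.09643675430515458
```

```bash
python3 shift.py '0.01 0.0015 0 0 0 0 0;0.01 0.003 0 0 0 0 0;0.01 0.003 0 0 0 0 0;0.01 0.003 0 0 0 0 0;0.01 0.003 0 0 0 0 0;0.01 0.003 0 0 0 0 0'
python3 - <<'E'
from m import *
f=bot.grab_frame("wrist");x,_=tool();print((x[0]-.6056)*.088+(x[1]+.1296)*.996)
hsv=cv2.cvtColor(f["color"],cv2.COLOR_RGB2HSV)
print([(v,*hsv[v,321].tolist()) for v in range(260,345,3)])
print([(v,*hsv[v,400].tolist()) for v in range(226,264,2)])
E
```

```text
time: 16.95
ee_pos: [0.6164, -0.0149, 0.1295]
tcp_rot: [-2.316, -2.122, 0.006]
force: [-5.0, -4.6, 2.7]
gripper_width: 0.0239
grip_force: 30.0
0.11515096759091518
[(260, 27, 35, 209), (263, 25, 35, 211), (266, 23, 53, 193), (269, 22, 223, 135), (272, 22, 230, 132), (275, 22, 230, 134), (278, 22, 225, 136), (281, 23, 236, 134), (284, 22, 232, 135), (287, 22, 234, 134), (290, 22, 245, 131), (293, 23, 247, 132), (296, 23, 248, 136), (299, 23, 255, 133), (302, 23, 253, 134), (305, 22, 249, 134), (308, 22, 255, 135), (311, 23, 255, 132), (314, 23, 255, 137), (317, 23, 255, 173), (320, 23, 255, 187), (323, 23, 255, 190), (326, 23, 255, 189), (329, 23, 255, 188), (332, 23, 255, 190), (335, 23, 255, 188), (338, 23, 255, 186), (341, 23, 255, 187), (344, 23, 255, 183)]
[(226, 24, 122, 252), (228, 24, 121, 252), (230, 24, 122, 252), (232, 24, 122, 252), (234, 13, 169, 225), (236, 5, 206, 145), (238, 4, 210, 143), (240, 4, 209, 161), (242, 3, 232, 249), (244, 3, 230, 254), (246, 3, 232, 254), (248, 4, 237, 254), (250, 4, 238, 254), (252, 3, 235, 254), (254, 3, 239, 254), (256, 4, 236, 254), (258, 6, 212, 253), (260, 21, 132, 251), (262, 24, 119, 252)]
```

Run:
```python
from m import *
f=bot.grab_frame("wrist");w6=pickle.load(open("w6.pkl","rb"))
cy=lambda p:(p[:,0]-.6108)*.088+(p[:,1]+.0745)*.996
print(cy(plane(f,[(321,315.8)],.166))-.008,cy(plane(f,[(400,240.5),(400,259)],.058)))
```

```text
[0.0596] [0.0671 0.053 ]
```

```bash
python3 -c "
from rig import bot
print(bot.hand_in())"
```

```text
the job is handed in; nothing more can be done
None
```

I put both jars upright in the two empty cells, pulled the handle out to the red marker (59.6 mm against 60.0 mm along the crate, by the wrist camera), and handed in at about 17 s still holding it with a 30 N grip; the hand-in gave no verdict.

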